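# Feel along the tacks on a bass bar

## Robot

A 7-joint arm with a two-finger parallel gripper is mounted at the origin on the work surface. World frame = base frame: x ahead of the robot, y to its left, z up, the work surface at z = 0. Lengths are in m, angles in rad, forces in N, time in s.
With the tool pointing down it reaches from about 0.4 to 0.85 m from the base axis. Payload 10.4 kg.
Tool frame: the origin (TCP) lies on the centre line of the jaws, within the pads' length; the fingertips stand r.tip_extent ahead of it and the grasp point (between the pads) lies 3 mm ahead of it (r.tip_extent is the distance from the TCP to the fingertips, in m); z points along the fingers, y is the direction in which the jaws open and shut (so a half turn about z gives the same grasp; the last joint's range is limited). The gripper opens to 87 mm and grips with 3 to 60 N. Pads are 19 mm wide; open, the fingers measure 117 mm over their backs; the gripper's body (75 mm by 190 mm) begins 51 mm behind the grasp point.
Start: joints at [1.284, 0.332, -0.065, 1.46, 0.022, 1.35, -0.088], TCP at [0.163, -0.603, 0.245] pointing down, gripper open.
Joint ranges: [-2.6, 2.6], [-0.5, 2.12], [-1.47, 1.34], [0.16, 2.42], [-1.27, 4.41], [0.06, 2.06], [-2.6, 2.6]. Speed limits (rad/s): [2.22, 2.22, 2.79, 2.79, 3.14, 3.14, 3.14].

## Interface

Orientations are given as a unit quaternion [x, y, z, w].
In Python, from bench import r gives the robot as it stands. The module is installed in compiled form; this text tells all that it offers.
- The arm moves only by the shell command python3 -m jog 'ROWS' [FORCE]. ROWS is JSON, a list of rows, each a list of 5 numbers: the shift along the tool's x, y, z in cm, then the turn about the tool's z in rad, then the closure, from 0 (fully open) to 1 (shut). A call has exactly 10 rows; each row shifts and turns the pose as measured when the row begins, along the tool's axes as they then stand; what a row does not reach is not made up. A row lasts 1/10 s, in which the tool goes at most 50 mm and 8.59 degrees, less where a joint would pass 70% of its speed; a pose out of reach is approached as far as the arm can. A call with a gripper value outside its range is refused whole. The fingers move at their own pace and stop on an object; FORCE is the grip in N (left out, the last holds). Time passes only in rows, so rows that do not move let the fingers close, or fill a call up. It gives the time, the measured TCP pose, the force and the opening at its end, in the units of the state.
- r.read_state(): the state, without advancing time (a new reading comes with each control period).
- r.camera(name): name is "scene" or "side" or "wrist"; returns a dict with "pixels" (400x640x3 uint8, red, green, blue), "fx", "fy", "cx", "cy" (pixels), "camera_from_world" (4x4, takes a point from world to camera coordinates). Camera axes: x right, y up, looking along -z (the intrinsics and any distortion apply to the point x, -y, -z); pixel columns grow to the right and rows downward; lengths in m; the calibration is good to about 2 mm. A picture is of the moment at which its call begins. There is no depth.
- r.close_job(): hands the job in, once; it reports no verdict.
The state is a dict: "time": time; "joint_positions": joint angles; "joint_vel": joint speeds; "joint_torque": joint torques, N m; "ee_pos": TCP position; "eef_rot": TCP orientation; "ft_force": force on the tool from outside, world axes, zero at the start; "torque": the same for the moment, N m; "width": finger opening in m.
Only numpy, scipy, OpenCV 4.12 (cv2) and the standard library are available. Lean on these libraries where they do the work, as an engineer would, in place of code of your own. Each camera call takes 0.05 s, during which the arm holds its last target. There are 200 camera calls.

## Task

Feel the row of five domed tacks on the crown of the spruce bass bar: set the fingertips lightly on the red tack and draw them along the crown in one gentle stroke, over every dark tack in turn to the far end, without lifting off on the way and without pressing the sprung bed hard down. Then lift clear; do not pick up or shift the bar, and leave the tailpiece, neck gauge and bronze weight alone.

Things in the scene. Friction and masses are not known exactly. Their poses are not given: they have to be found in the camera images.
- bass_bar: Roughed pale spruce bass bar, 270 long, 18 wide, lying loose in a shallow channel of the sprung bed (about 1 mm play to a side, 4 mm at each end). Origin: centre of its underside (44 mm above the cart top while the bed is up). x runs along the bar, from the red tack towards the fifth; z up. Its crown is arched: 30 high at the middle, 28 at 45 from the middle, 22 at 90, 12 at the ends (straight between these points). Mass about 45 g.
- tack1: Red domed tack head fixed in the bar's crown, 13 across, standing 3 proud of the wood; number 1 of the row, at x = -90 mm on the bar. Origin: the top of the dome. Tacks are 45 mm apart along the bar, so closed fingertips touch one at a time. The stroke starts here; the bed's end block beside it is red too.
- tack2: Dark steel domed tack head fixed in the bar's crown, 13 across, standing 3 proud of the wood; number 2 of the row, at x = -45 mm on the bar. Origin: the top of the dome. Tacks are 45 mm apart along the bar, so closed fingertips touch one at a time. 
- tack3: Dark steel domed tack head fixed in the bar's crown, 13 across, standing 3 proud of the wood; number 3 of the row, at x = 0 mm on the bar. Origin: the top of the dome. Tacks are 45 mm apart along the bar, so closed fingertips touch one at a time. 
- tack4: Dark steel domed tack head fixed in the bar's crown, 13 across, standing 3 proud of the wood; number 4 of the row, at x = 45 mm on the bar. Origin: the top of the dome. Tacks are 45 mm apart along the bar, so closed fingertips touch one at a time. 
- tack5: Dark steel domed tack head fixed in the bar's crown, 13 across, standing 3 proud of the wood; number 5 of the row, at x = 90 mm on the bar. Origin: the top of the dome. Tacks are 45 mm apart along the bar, so closed fingertips touch one at a time. The stroke ends here.
- bed (a joint): Height of the dark wooden sprung bed (310 x 70 mm) that carries the bar: 0 = fully up (at rest), grows as it is pressed down, in m, at most 0.018 (bottomed). It slides straight down only. Pushing it needs about 1.5 N to start and 0.45 N more per mm; it springs back when let go.
- stand_mid (a point): Centre of the top face of the fixed steel base plate under the bed (330 x 100 mm, 10 thick, standing on the cart top); the bed's underside is 24 mm above it when up. Its x axis lies along the bar.
- tailpiece: Rosewood tailpiece lying flat, 109 x 43 x 12 mm, a bystander. Origin: centre of its underside.
- neck_gauge: Steel neck gauge with a knurled round handle, lying, 120 x 30 x 18 mm, a bystander. Origin: centre of its underside.
- bench_weight: Cylindrical bronze weight, 44 across, 38 high, a bystander. Origin: centre of its underside.

How it is judged:
On the way, in this order (a step that is already met when the one before it is completed fails the run):
1. the fingers touch the red first tack (contact force between the fingers and tack1 above 0.2 N), for 0.02 s.
2. the fingers touch the second tack (contact force between the fingers and tack2 above 0.2 N), for 0.02 s.
3. the fingers touch the third (middle) tack (contact force between the fingers and tack3 above 0.2 N), for 0.02 s.
4. the fingers touch the fourth tack (contact force between the fingers and tack4 above 0.2 N), for 0.02 s.
5. the fingers touch the fifth tack (contact force between the fingers and tack5 above 0.2 N), for 0.02 s.
At the end, for the whole second after the job is handed in: All five tacks were stroked in order; the bed is back up (within 1.5 mm), the bar lies at rest in its channel (within 8 mm of centre, level), and the bystanders are within 15 mm of where they were (value of joint bed below 0.0015 m and horizontal distance between bass_bar and stand_mid below 0.008 m and height (world z) of bass_bar between 0.04 and 0.047 m and angle between bass_bar's own z axis and vertical below 0.05 rad and angle between the x axis of bass_bar and the x axis of stand_mid, either way round below 0.1 rad and linear speed of bass_bar below 0.02 m/s and distance of each of tailpiece, neck_gauge, bench_weight from where it was at the start of the episode below 0.015 m); the robot touches nothing.
It fails at once if the bed is pressed down more than 13 mm (value of joint bed above 0.013 m).
It fails at once if the bar is lifted more than 6 mm (height (world z) of bass_bar above 0.05 m).
It fails at once if the fingertips lift off the bar between the first and the last tack (over its middle 120 mm, less than about 20 mm above it, with the bed less than 0.4 mm down) (x of the grasp point in the frame of bass_bar between -0.06 and 0.06 m and y of the grasp point in the frame of bass_bar between -0.03 and 0.03 m and z of the grasp point in the frame of bass_bar below 0.072 m and value of joint bed below 0.0004 m).
It fails at once if a bystander is moved more than 15 mm (not (distance of each of tailpiece, neck_gauge, bench_weight from where it was at the start of the episode below 0.015 m)).
It also fails if it takes over 42 s, if anything falls off the work surface, if the arm or the gripper's body presses on something with over 40 N, if the wrist force passes 120 N, or if a joint passes its speed limit or range.

## Working session

There is one attempt and no reset: what is moved stays moved. The work goes in short steps, Python scripts to look and compute and a shell command to move; the robot and the scene stay as the last step left them, time stands still between calls to the robot, and variables do not carry over. Pictures are saved under pics/ and viewed, about 8 in all and at most 12, crops included, and the job is handed in when it is done.

```bash
mkdir -p pics; cat > h.py <<'E'
import numpy as np, cv2
from bench import r
def ray(c,u,v):
    T=np.array(c["camera_from_world"]);R=T[:3,:3];o=-R.T@T[:3,3]
    d=R.T@np.array([(u-c["cx"])/c["fx"],-(v-c["cy"])/c["fy"],-1.]);return o,d
def onplane(c,u,v,z):
    o,d=ray(c,u,v);return o+d*(z-o[2])/d[2]
def proj(c,p):
    T=np.array(c["camera_from_world"]);q=T[:3,:3]@np.array(p)+T[:3,3]
    return c["cx"]+c["fx"]*q[0]/-q[2], c["cy"]+c["fy"]*q[1]/q[2]
E
python3 - <<'E'
from h import *
for n in("scene","side"):
    c=r.camera(n);cv2.imwrite(f"pics/{n}0.png",c["pixels"][:,:,::-1]);np.save(f"{n}.npy",c,allow_pickle=True)
    print(n,[k for k in c],c["fx"],ray(c,320,200)[0])
print(r.read_state(),r.tip_extent)
E
```

```text
scene ['pixels', 'fx', 'fy', 'cx', 'cy', 'camera_from_world'] 504.43753004170907 [ 1.18860947 -0.37034718  0.72531446]
side ['pixels', 'fx', 'fy', 'cx', 'cy', 'camera_from_world'] 459.56621639381916 [ 0.43597485 -0.52174719  0.44998367]
{'time': 0.1, 'joint_positions': array([ 1.28442364,  0.33281464, -0.06470784,  1.46083165,  0.02158784,
        1.34989607, -0.08852576]), 'joint_vel': array([-0.0015372 , -0.00184491, -0.00126832, -0.00197194,  0.00023356,
       -0.00110598,  0.00209511]), 'joint_torque': array([ 9.08356669e-04, -6.24539638e+01,  2.43731128e-02, -3.90720284e+01,
       -6.13448233e-02,  3.65426356e-02,  1.22941955e-05]), 'ee_pos': array([ 0.16287943, -0.60308448,  0.24384203]), 'eef_rot': array([ 9.91315555e-01,  1.31503147e-01, -1.02849566e-04, -6.18950308e-04]), 'ft_force': array([-0.02587955,  0.83201534, -0.20211222]), 'torque': array([ 0.06898053,  0.00346504, -0.00220493]), 'width': 0.08699151611196512} 0.022
```

View pics/scene0.png

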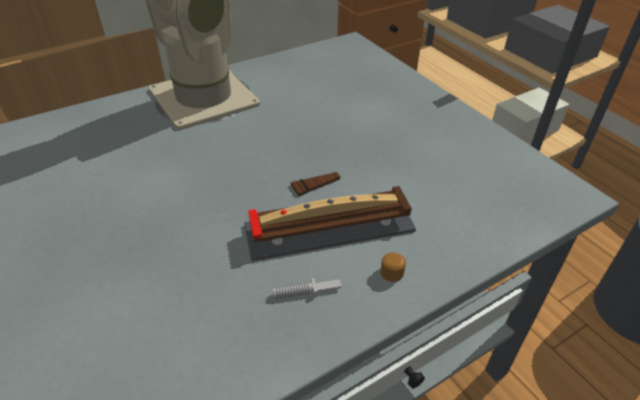

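View pics/side0.png

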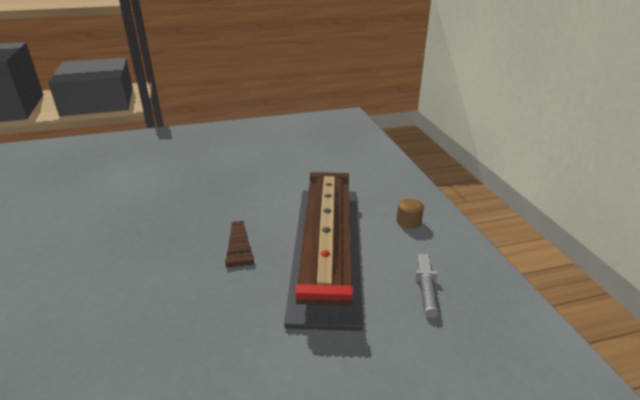

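The scene view shows the bar with its red tack at about (283,212) and the fifth at (375,197). The side view shows the red tack at (325,253) and the fifth at (329,183). The bystanders lie to either side of the bar.

```bash
python3 - <<'E'
from h import *
g={"scene":[(283,212),(307,206),(331,201),(353,198),(375,197)],"side":[(325,253),(326,229),(327,210),(328,195),(329,183)]}
H=[.069,.075,.077,.075,.069];P={};C={}
for n in g:
    c=np.load(n+".npy",allow_pickle=True).item();C[n]=c;im=c["pixels"].astype(float);P[n]=[]
    for i,(u,v) in enumerate(g[n]):
        w=im[v-4:v+5,u-6:u+7]
        m=(w[...,0]-2*w[...,1]).clip(0) if i==0 else (-(w[...,0]-w[...,2])+25).clip(0)
        yy,xx=np.mgrid[v-4:v+5,u-6:u+7];U=(m*xx).sum()/m.sum();V=(m*yy).sum()/m.sum()
        P[n].append((U,V));print(n,i+1,round(U,1),round(V,1),onplane(c,U,V,H[i]-.001).round(4))
for i in range(5):
    A=[];b=[]
    for n in g:
        o,d=ray(C[n],*P[n][i]);d/=np.linalg.norm(d);M=np.eye(3)-np.outer(d,d);A.append(M);b.append(M@o)
    print("tri",i+1,np.linalg.solve(sum(A),sum(b)).round(4))
from scipy.spatial.transform import Rotation as R
s=r.read_state();print(R.from_quat(s["eef_rot"]).as_matrix().round(3))
E
```

```text
scene 1 283.3 211.6 [ 0.5706 -0.0636  0.068 ]
scene 2 305.2 204.4 [ 0.5805 -0.0216  0.074 ]
scene 3 328.9 199.4 [0.5936 0.0232 0.076 ]
scene 4 351.8 195.8 [0.606  0.0679 0.074 ]
scene 5 373.7 196.0 [0.6232 0.1083 0.068 ]
side 1 324.9 253.1 [ 0.57   -0.0647  0.068 ]
side 2 325.8 229.4 [ 0.5836 -0.0217  0.074 ]
side 3 326.6 210.3 [0.5974 0.0218 0.076 ]
side 4 327.4 195.3 [0.6112 0.0652 0.074 ]
side 5 328.2 183.9 [0.6254 0.1086 0.068 ]
tri 1 [ 0.5702 -0.0636  0.0673]
tri 2 [ 0.5829 -0.0232  0.0759]
tri 3 [0.5965 0.0209 0.0779]
tri 4 [0.61   0.0644 0.0765]
tri 5 [0.6247 0.107  0.0693]
[[ 0.965  0.261 -0.   ]
 [ 0.261 -0.965  0.001]
 [-0.    -0.001 -1.   ]]
```

```bash
python3 -m jog '[[0,0,0,-0.143,1],[0,0,0,-0.143,1],[0,0,0,-0.143,1],[0,0,0,-0.143,1],[0,0,0,-0.143,1],[0,0,0,-0.143,1],[0,0,0,-0.143,1],[0,0,0,0,1],[0,0,0,0,1],[0,0,0,0,1]]' 10
cat >> h.py <<'E'
from scipy.spatial.transform import Rotation as Ro
def go(p):
    s=r.read_state();M=Ro.from_quat(s["eef_rot"]).as_matrix()
    print("t",s["time"],"pos",s["ee_pos"].round(4),"yaw",np.arctan2(M[1,0],M[0,0]).round(3),"tilt",M[:,2].round(4),"F",s["ft_force"].round(2),"w",s["width"],"shift cm",(M.T@(np.array(p)-s["ee_pos"])*100).round(2))
E
python3 -c "
from h import *
go([.570,-.064,.150])"
```

```text
time: 1.1
ee_pos: [0.1622, -0.6011, 0.2392]
eef_rot: [0.797, 0.604, 0.002, -0.005]
ft_force: [0.8, -0.2, -1.2]
width: 0.0154
t 1.1 pos [ 0.1622 -0.6011  0.2392] yaw 1.297 tilt [-0.0029  0.0093 -1.    ] F [ 0.82 -0.24 -1.23] w 0.015367055384711621 shift cm [62.66 24.77  9.3 ]
```

```bash
python3 -m jog '[[4.4,1.75,0,0.03,1],[4.4,1.75,0,0,1],[4.4,1.75,0,0,1],[4.4,1.75,0,0,1],[4.4,1.75,0,0,1],[4.4,1.75,0,0,1],[4.4,1.75,0,0,1],[4.4,1.75,0,0,1],[4.4,1.75,0,0,1],[4.4,1.75,0,0,1]]'
python3 -c "
from h import *
go([.570,-.064,.150])"
```

```text
time: 2.1
ee_pos: [0.4712, -0.2302, 0.2407]
eef_rot: [0.819, 0.573, 0.0, -0.003]
ft_force: [0.5, -1.6, -0.8]
width: 0.0007
t 2.1 pos [ 0.4712 -0.2302  0.2407] yaw 1.221 tilt [-0.0034  0.005  -1.    ] F [ 0.52 -1.62 -0.78] w 0.0006764208984347803 shift cm [18.97  3.63  9.12]
```

```bash
python3 -m jog '[[3.2,0.6,0.8,-0.02,1],[3.2,0.6,0.8,-0.02,1],[3.2,0.6,0.8,0,1],[3.2,0.6,0.8,0,1],[3.2,0.6,0.8,0,1],[2.4,0.5,0.8,0,1],[0.8,0,0.5,0,1],[0,0,0.5,0,1],[0,0,0,0,1],[0,0,0,0,1]]'
python3 -c "
from h import *
go([.570,-.064,.120])"
```

```text
time: 3.1
ee_pos: [0.5712, -0.0464, 0.1824]
eef_rot: [0.812, 0.584, 0.001, -0.002]
ft_force: [0.0, 0.5, 1.1]
width: 0.0008
t 3.1 pos [ 0.5712 -0.0464  0.1824] yaw 1.247 tilt [-3.0e-04  5.2e-03 -1.0e+00] F [0.02 0.47 1.07] w 0.000786344517894327 shift cm [-1.73  0.46  6.23]
```

```bash
python3 -m jog '[[-0.5,0.15,0.8,-0.015,1],[-0.5,0.15,0.8,0,1],[-0.5,0.15,0.8,0,1],[-0.3,0,0.8,0,1],[0,0,0.8,0,1],[0,0,0.8,0,1],[0,0,0.6,0,1],[0,0,0.4,0,1],[0,0,0,0,1],[0,0,0,0,1]]'
python3 - <<'E'
from h import *
go([.570,-.064,.091])
for n in("scene","side"):
    c=r.camera(n);u,v=map(int,proj(c,[.57,-.064,.075]))
    w=c["pixels"][v-60:v+40,u-60:u+60,::-1];w=cv2.resize(w,None,fx=4,fy=4,interpolation=cv2.INTER_CUBIC)
    s=r.read_state()["ee_pos"].copy();s[2]-=.022;p=proj(c,s);print(n,p,((p[0]-u+60)*4,(p[1]-v+60)*4))
    globals()[n]=w
cv2.imwrite("pics/a.png",cv2.resize(np.hstack([scene,side]),(800,333)))
E
```

```text
time: 4.1
ee_pos: [0.5688, -0.0704, 0.119]
eef_rot: [0.809, 0.588, 0.001, -0.002]
ft_force: [-0.2, 0.4, 0.1]
width: 0.0003
t 4.1 pos [ 0.5688 -0.0704  0.119 ] yaw 1.258 tilt [-8.0e-04  3.8e-03 -1.0e+00] F [-0.21  0.36  0.14] w 0.0003198917220110258 shift cm [ 0.64 -0.07  2.8 ]
scene (np.float64(278.93608682381404), np.float64(200.8920090258934)) (np.float64(227.74434729525615), np.float64(211.5680361035736))
side (np.float64(325.40267268761755), np.float64(238.05875516929433)) (np.float64(245.6106907504702), np.float64(200.23502067717732))
```

View pics/a.png

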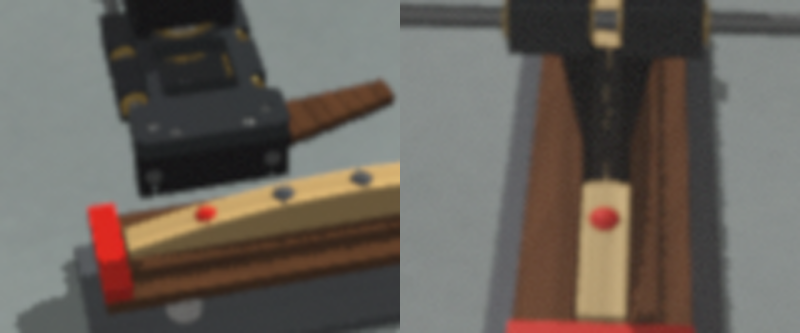

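The crops show the closed fingertips at about (607,180) in the side crop, in line with the bar and just short of the red tack at (603,217). The scene crop agrees, with the gripper body hiding the tips. I'll descend next.

```bash
python3 -m jog '[[0.3,0,0.5,0,1],[0.3,0,0.5,0,1],[0,0,0.5,0,1],[0,0,0.5,0,1],[0,0,0.3,0,1],[0,0,0.2,0,1],[0,0,0,0,1],[0,0,0,0,1],[0,0,0,0,1],[0,0,0,0,1]]'
python3 -c "
from h import *
go([.570,-.064,.084])"
```

```text
time: 5.2
ee_pos: [0.5712, -0.0641, 0.0925]
eef_rot: [0.809, 0.588, 0.001, -0.001]
ft_force: [0.4, 1.3, 0.6]
width: 0.0008
t 5.2 pos [ 0.5712 -0.0641  0.0925] yaw 1.258 tilt [ 4.0e-04  3.5e-03 -1.0e+00] F [0.42 1.32 0.63] w 0.0008033864690321125 shift cm [-0.03 -0.12  0.85]
```

```bash
python3 -m jog '[[0,-0.1,0.1,0,1],[0,0,0.1,0,1],[0,0,0.1,0,1],[0,0,0.1,0,1],[0,0,0.1,0,1],[0,0,0.1,0,1],[0,0,0.1,0,1],[0,0,0.1,0,1],[0,0,0,0,1],[0,0,0,0,1]]'
python3 -c "
from h import *
go([.570,-.064,.084])"
```

```text
time: 6.2
ee_pos: [0.5706, -0.0639, 0.0852]
eef_rot: [0.809, 0.588, 0.001, -0.001]
ft_force: [-1.7, -0.5, 4.4]
width: 0.0005
t 6.2 pos [ 0.5706 -0.0639  0.0852] yaw 1.257 tilt [ 0.0014  0.0027 -1.    ] F [-1.73 -0.48  4.39] w 0.0005277856288230068 shift cm [-0.03 -0.05  0.12]
```

```bash
python3 -m jog '[[0.3,0,-0.03,0,1],[0.3,0,-0.04,0,1],[0.3,0,-0.04,0,1],[0.3,0,-0.04,0,1],[0.3,0,-0.04,0,1],[0.3,0,-0.04,0,1],[0.3,0,-0.04,0,1],[0.3,0,-0.04,0,1],[0.3,0,-0.04,0,1],[0.3,0,-0.04,0,1]]'
python3 -c "
from h import *
go([.5838,-.021,.090])"
```

```text
time: 7.2
ee_pos: [0.5809, -0.0353, 0.0895]
eef_rot: [0.809, 0.587, 0.001, 0.001]
ft_force: [-1.8, -2.5, 3.5]
width: 0.0007
t 7.2 pos [ 0.5809 -0.0353  0.0895] yaw 1.256 tilt [ 0.002  0.    -1.   ] F [-1.79 -2.51  3.54] w 0.0007360718679490701 shift cm [ 1.45 -0.17 -0.05]
```

```bash
python3 -m jog '[[0.3,-0.05,-0.02,0,1],[0.3,-0.05,-0.02,0,1],[0.3,-0.05,-0.02,0,1],[0.3,-0.03,-0.02,0,1],[0.3,0,-0.02,0,1],[0.3,0,-0.02,0,1],[0.3,0,-0.02,0,1],[0.3,0,-0.02,0,1],[0.3,0,-0.02,0,1],[0.3,0,-0.02,0,1]]'
python3 -c "
from h import *
go([.5974,.022,.092])"
```

```text
time: 8.2
ee_pos: [0.5824, -0.0279, 0.088]
eef_rot: [0.814, 0.58, -0.015, 0.007]
ft_force: [-3.6, -11.1, 3.9]
width: 0.0005
t 8.2 pos [ 0.5824 -0.0279  0.088 ] yaw 1.238 tilt [-0.0157 -0.0289 -0.9995] F [ -3.64 -11.06   3.94] w 0.0004526360415010269 shift cm [ 5.19 -0.22 -0.57]
```

```bash
python3 -m jog '[[-0.1,0,0,0,1],[0,-0.05,-0.1,0,1],[0,-0.05,-0.1,0,1],[0,-0.05,-0.1,0,1],[0,0,-0.08,0,1],[0,0,-0.03,0,1],[0.1,0,-0.02,0,1],[0.1,0,-0.02,0,1],[0.1,0,-0.02,0,1],[0.1,0,-0.02,0,1]]'
python3 - <<'E'
from h import *
go([.5838,-.021,.0925])
for n in("scene","side"):
    c=r.camera(n);u,v=map(int,proj(c,[.585,-.02,.075]))
    w=c["pixels"][v-50:v+50,u-60:u+60,::-1];globals()[n]=cv2.resize(w,(400,333),interpolation=cv2.INTER_CUBIC)
cv2.imwrite("pics/b.png",np.hstack([scene,side]))
E
```

```text
time: 9.2
ee_pos: [0.5811, -0.0282, 0.0925]
eef_rot: [0.815, 0.579, -0.017, 0.009]
ft_force: [-1.0, -7.3, 2.1]
width: 0.0007
t 9.2 pos [ 0.5811 -0.0282  0.0925] yaw 1.235 tilt [-0.0181 -0.0342 -0.9993] F [-1.   -7.25  2.15] w 0.0006684745205643924 shift cm [ 0.76  0.01 -0.03]
```

View pics/b.png

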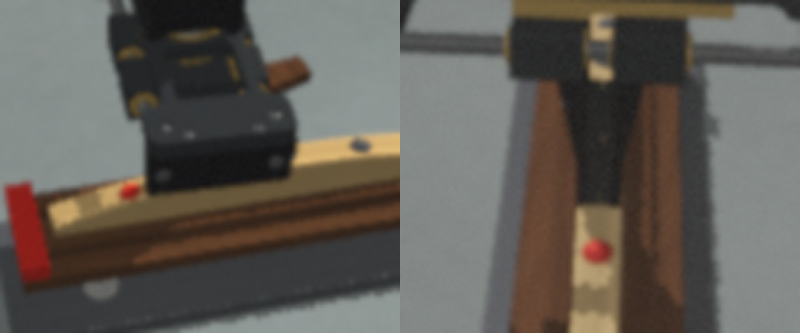

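The scene crop shows the tip stopped against tack 2, which it hides, and the side crop shows it centred on the bar. Friction is jamming the tip edge on the dome rim. I'll press lightly and weave sideways to break that friction.

```bash
python3 -m jog '[[0.2,0.3,-0.01,0,1],[0.3,-0.4,-0.02,0,1],[0.3,-0.4,-0.02,0,1],[0.3,0.4,-0.02,0,1],[0.3,0.4,-0.02,0,1],[0.3,-0.4,-0.02,0,1],[0.2,-0.4,-0.02,0,1],[0.2,0.4,-0.02,0,1],[0.1,0,-0.02,0,1],[0,0,0,0,1]]'
python3 -c "
from h import *
go([.5838,-.021,.0925])"
```

```text
time: 10.3
ee_pos: [0.5836, -0.0123, 0.0919]
eef_rot: [0.817, 0.577, -0.024, 0.01]
ft_force: [-0.7, -2.5, 3.8]
width: 0.0006
t 10.3 pos [ 0.5836 -0.0123  0.0919] yaw 1.23 tilt [-0.0273 -0.0429 -0.9987] F [-0.7  -2.47  3.79] w 0.0006283991291884316 shift cm [-0.82  0.31 -0.03]
```

```bash
python3 -m jog '[[0.4,0.1,-0.05,-0.01,1],[0.4,0.1,-0.05,-0.01,1],[0.4,0.1,-0.05,-0.01,1],[0.4,0.1,-0.05,0,1],[0.3,0.2,-0.04,0,1],[0.3,-0.4,-0.03,0,1],[0.3,-0.4,-0.03,0,1],[0.3,0.4,-0.03,0,1],[0.3,0.4,-0.03,0,1],[0.2,-0.3,-0.02,0,1]]'
python3 -c "
from h import *
go([.5974,.022,.094])"
```

```text
time: 11.3
ee_pos: [0.5952, 0.0167, 0.0927]
eef_rot: [0.808, 0.589, -0.028, 0.01]
ft_force: [-1.8, -7.0, 4.6]
width: 0.0002
t 11.3 pos [0.5952 0.0167 0.0927] yaw 1.261 tilt [-0.0341 -0.0488 -0.9982] F [-1.82 -7.    4.56] w 0.00020276974155956088 shift cm [ 0.56  0.04 -0.17]
```

```bash
python3 -m jog '[[0.3,-0.3,-0.03,0,1],[0.3,0.4,-0.03,0,1],[0.3,0.4,-0.03,0,1],[0.3,-0.4,-0.03,0,1],[0.3,-0.4,-0.02,0,1],[0.3,0.4,-0.02,0,1],[0.3,0.3,-0.02,0,1],[0.3,-0.3,-0.02,0,1],[0.2,0,-0.02,0,1],[0.1,0,0,0,1]]'
python3 -c "
from h import *
go([.611,.065,.092])"
```

```text
time: 12.3
ee_pos: [0.6029, 0.0405, 0.0932]
eef_rot: [0.808, 0.588, -0.032, 0.011]
ft_force: [-1.0, -1.5, 3.5]
width: 0.0006
t 12.3 pos [0.6029 0.0405 0.0932] yaw 1.258 tilt [-0.0379 -0.0551 -0.9978] F [-1.   -1.54  3.5 ] w 0.0006017808676368015 shift cm [ 2.58  0.01 -0.04]
```

```bash
python3 -m jog '[[0.3,0,-0.01,0,1],[0.3,0,-0.01,0,1],[0.3,0,-0.01,0,1],[0.3,0.2,-0.01,0,1],[0.3,-0.4,-0.01,0,1],[0.3,-0.4,-0.01,0,1],[0.3,0.4,-0.01,0,1],[0.3,0.4,-0.01,0,1],[0.3,-0.4,-0.01,0,1],[0.2,-0.1,-0.01,0,1]]'
python3 -c "
from h import *
go([.611,.065,.092])"
```

```text
time: 13.3
ee_pos: [0.607, 0.0679, 0.0914]
eef_rot: [0.809, 0.587, -0.035, 0.012]
ft_force: [0.6, -1.6, 4.7]
width: 0.0006
t 13.3 pos [0.607  0.0679 0.0914] yaw 1.255 tilt [-0.0423 -0.0605 -0.9973] F [ 0.6  -1.6   4.74] w 0.0005920967167630872 shift cm [-0.16  0.47 -0.06]
```

```bash
python3 -m jog '[[0.3,0.1,0,0,1],[0.3,0.1,0,0,1],[0.3,0.1,0.01,0,1],[0.3,0.1,0.01,0,1],[0.3,0.05,0.02,0,1],[0.3,0,0.02,0,1],[0.3,0,0.02,0,1],[0.3,0,0.02,0,1],[0.3,0,0.02,0,1],[0.2,0,0.02,0,1]]'
python3 -c "
from h import *
go([.6247,.108,.087])"
```

```text
time: 14.3
ee_pos: [0.6204, 0.0986, 0.0876]
eef_rot: [0.808, 0.587, -0.034, 0.011]
ft_force: [-0.6, -1.5, 2.7]
width: 0.0003
t 14.3 pos [0.6204 0.0986 0.0876] yaw 1.258 tilt [-0.0424 -0.0585 -0.9974] F [-0.65 -1.45  2.65] w 0.0003308081017117262 shift cm [ 1.03  0.12 -0.01]
```

```bash
python3 -m jog '[[0.2,0.3,-0.01,0,1],[0.3,-0.4,-0.02,0,1],[0.3,-0.3,-0.02,0,1],[0.3,0.4,-0.02,0,1],[0.3,0.4,-0.02,0,1],[0.2,-0.4,-0.01,0,1],[0,0,0,0,1],[0,0,0,0,1],[0,0,0,0,1],[0,0,0,0,1]]'
python3 - <<'E'
from h import *
go([.6247,.108,.087])
for n in("scene","side"):
    c=r.camera(n);u,v=map(int,proj(c,[.6,.03,.075]))
    w=c["pixels"][v-75:v+75,u-90:u+90,::-1];globals()[n]=cv2.resize(w,(400,333),interpolation=cv2.INTER_CUBIC)
cv2.imwrite("pics/c.png",np.hstack([scene,side]))
E
```

```text
time: 15.3
ee_pos: [0.6264, 0.1155, 0.0877]
eef_rot: [0.808, 0.587, -0.034, 0.011]
ft_force: [-0.0, -0.3, 3.4]
width: 0.0004
t 15.3 pos [0.6264 0.1155 0.0877] yaw 1.257 tilt [-0.0412 -0.0581 -0.9975] F [-0.04 -0.33  3.4 ] w 0.00037608092304371925 shift cm [-0.75  0.08  0.12]
```

View pics/c.png

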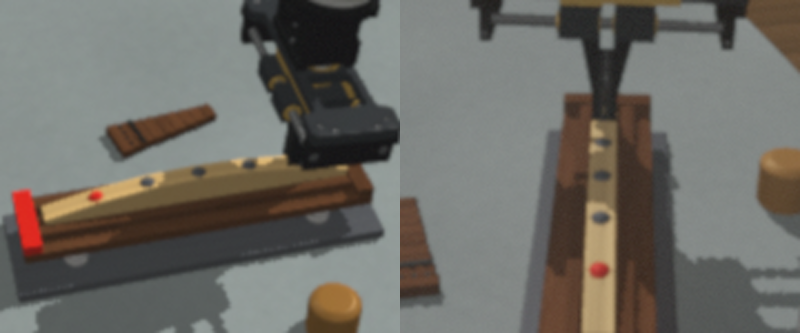

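The crops show tacks 1–4 clear behind the fingers and the tip over tack 5. At this height the 3.4 N load can only come from tack 5, because the wood there lies lower. Now I'll lift clear.

```bash
python3 -m jog '[[0,0,-0.2,0,1],[0,0,-0.3,0,1],[0,0,-0.5,0,1],[0,0,-1,0,1],[0,0,-1.5,0,1],[0,0,-2,0,1],[0,0,-2,0,1],[0,0,-2,0,1],[0,0,-1,0,1],[0,0,0,0,1]]'
python3 - <<'E'
from h import *
go([.6247,.108,.2])
g=[(325,253),(326,229),(327,210),(328,195),(329,183)];H=[.069,.075,.077,.075,.069]
c=r.camera("side");im=c["pixels"].astype(float)
for i,(u,v) in enumerate(g[:5]):
    w=im[v-5:v+4,u-6:u+7];m=(w[...,0]-2*w[...,1]).clip(0) if i==0 else (-(w[...,0]-w[...,2])+25).clip(0)
    yy,xx=np.mgrid[v-5:v+4,u-6:u+7];U=(m*xx).sum()/m.sum();V=(m*yy).sum()/m.sum();print(i+1,onplane(c,U,V,H[i]-.001).round(4))
a=c["pixels"][:,:,::-1];b=r.camera("scene")["pixels"][:,:,::-1]
cv2.imwrite("pics/d.png",np.hstack([b[140:340,200:460],a[140:340,200:460]]))
E
```

```text
time: 16.4
ee_pos: [0.6301, 0.124, 0.2019]
eef_rot: [0.808, 0.588, -0.033, 0.01]
ft_force: [-0.2, 0.0, 0.8]
width: 0.0006
t 16.4 pos [0.6301 0.124  0.2019] yaw 1.26 tilt [-0.0411 -0.0553 -0.9976] F [-0.25  0.03  0.81] w 0.0005964550626604898 shift cm [-1.67 -0.01  0.3 ]
1 [ 0.5714 -0.0615  0.068 ]
2 [ 0.5854 -0.0181  0.074 ]
3 [0.5985 0.0257 0.076 ]
4 [0.6119 0.0691 0.074 ]
5 [0.6256 0.1128 0.068 ]
```

View pics/d.png

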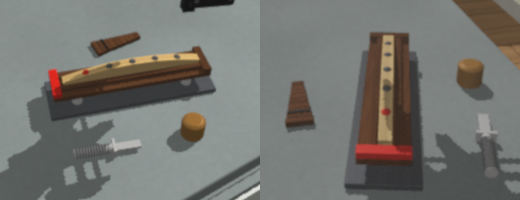

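The final view shows the bar level in its channel, the bed up, the bystanders in place and the gripper clear. The bar slid about 4 mm within its end play, inside the 8 mm limit. I'll hand it in.

```bash
python3 -c "
from bench import r
r.close_job()"
```

```text
the job is handed in; nothing more can be done
```

I drew the closed fingertips along the crown from the red tack over all five tacks in one continuous stroke, then lifted clear. I handed the job in at about 16.5 s of the 42 s allowed; no verdict is reported.

- **Stall at tack 2:** the tip jammed against the tack's rim with about 11 N sideways. I eased the pressure without lifting off and weaved a few millimetres side to side to get over tacks 2 to 5. This left the tool tilted about 4°.
- **Pressure:** at the end of each move of the stroke the downward force read about 2–5 N, so I estimate the bed was 1.5–7 mm down. I worked this out from force and height and never measured the bed directly. I also only read the force once per move, not throughout.
- **Tack contacts:** I inferred these from tip height and force, as there is no contact reading per tack. At tack 2, none of those readings caught the tip on top of the dome, but the jam shows it touched.
- **Final check:** the bed looked up and the bar level in its channel. The bar slid about 4 mm along its end play, inside the 8 mm limit. By eye, the tailpiece, neck gauge and bronze weight were where they started, and the gripper was about 11 cm clear.

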